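# Hang a bore probe centred in a drill guide

## Task

Lift the bore probe (orange grip, thin steel rod) up off its forked hook, carry it to the vise and lower its rod, upright, down through the brass-ringed hole of the clamped guide block until the yellow band on the rod is level with the mouth of the hole. The probe measures without contact, so never let it touch the block or the vise, nor the board below, and leave the hammer, screwdriver, bit case and steel cup alone. Finish while still holding the probe there in the gripper: still, upright and centred in the hole.

Things in the scene. Friction and masses are not known exactly. Their poses are not given: they have to be found in the camera images.
- probe: Loose bore probe, 120 to 240 g, round about its z axis; origin at the rod's lower tip, z up along the rod. From the tip: steel rod 10 mm diameter, 0 to 120 mm (white ring at 3 to 13, yellow band at 52 to 68 mm); dark collar 30 mm diameter, 120 to 126 mm, by whose underside it hangs; orange round grip 22 mm diameter, 126 to 186 mm. Hangs upright at the start.
- probe_band (a point): Middle of the yellow band, on the rod's axis, 60 mm above the tip.
- probe_collar (a point): Underside of the probe's collar, on the rod's axis, 120 mm above the tip.
- probe_grip (a point): Middle of the orange grip, on the axis, 156 mm above the tip; free on all sides and from above.
- stand: Grey gauge stand fixed on the board, origin at the centre of its underside, z up; base 125 x 100 x 12 mm (x, y, z), steel column 22 mm diameter at x = +40 mm, its top level with the hook. The column carries a flat forked hook reaching to the stand's -x side (roughly towards the robot), top face at 185 mm, 40 mm wide over both prongs, slot 14 mm wide and open at its -x end.
- hook_seat (a point): Where the collar rests: on the fork's top face, at x = -30 mm, z = 185 mm of the stand, same axes as the stand; the rod hangs down through the slot. The prongs' -x ends, 19 to 25 mm in front of this point, are turned up 8 mm above the top face: the collar must rise over them before the rod can leave along -x (or straight up).
- vise: Dark drill-press vise fixed on the board, origin at the centre of its underside, z up; bed 180 mm along x, 154 mm along y, jaws up to 85 mm high, screw with a T-bar reaching to x = -155 mm. Its jaws hold an aluminium guide block 60 x 64 x 40 mm (x, y, z), top at 105 mm, underside at 65 mm; below the block's hole is free space down to the board.
- guide_mouth (a point): Centre of the mouth of the vertical round hole through the guide block (22 mm diameter, 40 mm deep, thin brass ring 25 to 32 mm diameter around the mouth), on the block's top face, 105 mm above the vise's underside at x = y = 0 of the vise; z points up out of the hole.
- board: Fixed plywood board on which all stands, 700 x 1040 x 12 mm; origin at its underside, top face at height 12 mm.
- hammer: Bystander: loose hammer 260 mm long lying on the board beyond the work.
- screwdriver: Bystander: loose red screwdriver 190 mm long lying at the right edge of the work.
- bit_case: Bystander: loose grey drill-bit case 75 x 120 x 35 mm beyond the work.
- parts_cup: Bystander: loose open steel cup, 64 mm diameter, 50 mm high, at the left edge of the work.

How it is judged:
On the way, in this order (a step that is already met when the one before it is completed fails the run):
1. the probe is lifted clear of the forked hook, held by the gripper (collar above the turned-up ends, no contact with the stand) (z of probe_collar in the frame of hook_seat above 0.009 m and contact force between probe and stand below 0.02 N and contact force between probe and the fingers above 1 N), for 0.2 s.
2. the rod's tip has entered the guide hole, upright (horizontal distance between probe and guide_mouth below 0.008 m and z of probe in the frame of guide_mouth below -0.01 m and angle between probe's own z axis and vertical below 0.12 rad), for 0.1 s.
At the end, for the whole second after the job is handed in: Gripper still holding the probe, at rest, within 4 degrees of upright, middle of the yellow band within 10 mm of the height of the hole's mouth, band and rod tip within 4 mm of the hole's axis, touching nothing but the fingers; bystanders within 20 mm of their starts (horizontal distance between each of probe_band, probe and guide_mouth below 0.004 m and z of probe_band in the frame of guide_mouth between -0.01 and 0.01 m and angle between probe's own z axis and vertical below 0.07 rad and linear speed of probe below 0.02 m/s and contact force between probe and vise below 0.05 N and contact force between probe and stand below 0.05 N and contact force between probe and board below 0.05 N and contact force between probe and the fingers above 1 N and distance of each of hammer, screwdriver, bit_case, parts_cup from where it was at the start of the episode below 0.02 m); the arm keeps its last pose, push and grip.
It fails at once if the probe touches the guide block or the vise (contact force between probe and vise above 0.2 N).
It fails at once if the probe touches the board (contact force between probe and board above 0.2 N).
It fails at once if the hammer, screwdriver, bit case or cup is disturbed (more than 20 mm) (distance of any of hammer, screwdriver, bit_case, parts_cup from where it was at the start of the episode above 0.02 m).
It also fails if it takes over 56 s, if anything falls off the work surface, if the arm or the gripper's body presses on something with over 40 N, if the wrist force passes 120 N, or if a joint passes its speed limit or range.

## Robot

A 6-joint arm with a two-finger parallel gripper is mounted at the origin on the work surface. World frame = base frame: x ahead of the robot, y to its left, z up, the work surface at z = 0. Lengths are in m, angles in rad, forces in N, time in s.
With the tool pointing down it reaches from about 0.35 to 0.775 m from the base axis. Payload 5.5 kg.
Tool frame: the origin (TCP) lies on the centre line of the jaws, within the pads' length; the fingertips stand 11 mm ahead of it and the grasp point (between the pads) lies 8 mm behind it (env.nose_length is the distance from the TCP to the fingertips, in m); x points along the fingers, z is the direction in which the jaws open and shut, and the axes are right-handed (so a half turn about x gives the same grasp; the last joint's range is limited). The gripper opens to 85 mm and grips with 20 to 120 N. Pads are 22 mm wide; open, the fingers measure 114 mm over their backs; the gripper's body (76 mm by 85 mm) begins 54 mm behind the grasp point. The pads swing forward as they close: fully open they stand 13 mm farther back than shut.
Start: joints at [1.094, 0.313, 0.046, 1.304, 0, 1.431], TCP at [0.19, 0.543, 0.242] pointing down, gripper open.
Joint ranges: [-2.76, 2.76], [-0.86, 1.69], [-1.03, 1.26], [-2.2, 2.34], [-1.47, 1.5], [-3.14, 3.14]. Speed limits (rad/s): [2.57, 2.57, 3.14, 3.14, 3.14, 3.14].

## Interface

Orientations are given as a unit quaternion [w, x, y, z].
In Python, from workcell import env gives the robot as it stands. The module is installed in compiled form; this text tells all that it offers.
- The arm moves only by the tool step_arm, never from a script. Its argument "moves" is a list that holds one entry, the list of rows, each a list of 7 numbers: the turn, a rotation vector about the tool's x, y, z in rad, then the shift along the tool's x, y, z in m, then the opening, from 0 (shut) to 1 (fully open). In form: [[[rx, ry, rz, tx, ty, tz, grip], ...]]. A call has 1 to 12 rows; each row is the pose to reach, as a shift and turn from the pose measured when the call began, along the tool's axes at that moment; what a row does not reach only later rows make up. A row lasts 1/10 s, in which the tool goes at most 50 mm and 8.59 degrees, less where a joint would pass 70% of its speed; a pose out of reach is approached as far as the arm can. A call with a gripper value outside its range is refused whole. The fingers move at their own pace and stop on an object; "force" is the grip in N (left out, the last holds). Time passes only in rows, so rows that repeat a pose let the fingers close. It gives the time, the measured TCP pose, the force and the opening at its end, in the units of the state.
- env.get_state(): the state, without advancing time (a new reading comes with each control period).
- env.read_camera(name): name is "scene" or "top" or "wrist"; returns (picture, depth): 480x640x3 uint8, red, green, blue; 480x640 float32, m along the optical axis (not along the pixel's ray), 0 where there is no reading.
- env.get_calibration(name): a dict with "mtx" (3x3 intrinsics, pixels), "camera_from_world" (4x4, takes a point from world to camera coordinates); the wrist camera has in their place "T_tool_cam" (4x4, takes a point from camera to tool coordinates, whose origin is the TCP and whose axes are the tool frame's). Camera axes: x right, y down, z forward; pixel columns grow to the right and rows downward; lengths in m; the calibration is good to about 2 mm. A picture is of the moment at which its call begins: read the wrist's pose just before it. get_calibration takes no time and is no camera call.
- env.hand_in(): hands the job in, once; it reports no verdict.
Trained networks look in the newest picture that a camera, given by its name, has taken for a name from the list of things; names that differ only in an ending like _2 or _b are one class to them, and where a whole thing is asked for, a point or a joint stands for the part that bears it (a point fixed in the world has none). Each returns a list of dicts, best first, with "confidence" (0 to 1); they miss things now and then, are a little off and sometimes report something else, mostly with a low value. They report only what shows in the picture. A call takes as long as a camera call.
- env.boxes_of(camera, thing): "uv" ([column, row] in pixels, amid what is visible of it).
- env.silhouettes(camera, thing): "mask" (480x640 bool, what is visible of it) and "uv" ([column, row] in pixels, amid what is visible of it).
The state is a dict: "clock": time; "joint_pos": joint angles; "qvel": joint speeds; "tau": joint torques, N m; "tcp_pos": TCP position; "orientation": TCP orientation; "wrist_force": force on the tool from outside, world axes, zero at the start; "ft_torque": the same for the moment, N m; "finger_gap": finger opening in m.
Only numpy, scipy, OpenCV 4.12 (cv2) and the standard library are available. Lean on these libraries where they do the work, as an engineer would, in place of code of your own. Each camera call takes 0.05 s, during which the arm holds its last target.

## Working session

There is one attempt and no reset: what is moved stays moved. The work goes in short steps, Python scripts to look and compute and a tool call to move; the robot and the scene stay as the last step left them, time stands still between calls to the robot, and variables do not carry over. Pictures are saved under pics/ and viewed, and the job is handed in when it is done.

Besides the shell and the picture viewer there is one more tool, called after "Call:" in YAML: its name, and indented under it one key for each argument. step_arm: Moves the arm, as the interface text tells. Its arguments: {"type":"object","properties":{"moves":{"type":"array","items":{"type":"array","items":{"type":"array","items":{"type":"number"}}}},"force":{"type":"number"}},"required":["moves"]}

```bash
mkdir -p pics
cat > h.py <<'E'
import numpy as np, cv2
from workcell import env
from scipy.spatial.transform import Rotation as R
def T_tool():
    s=env.get_state(); q=s["orientation"]; T=np.eye(4)
    T[:3,:3]=R.from_quat([q[1],q[2],q[3],q[0]]).as_matrix(); T[:3,3]=s["tcp_pos"]; return T
def cam(name):
    c=env.get_calibration(name); K=np.array(c["mtx"])
    if name=="wrist": W=T_tool()@np.array(c["T_tool_cam"])
    else: W=np.linalg.inv(np.array(c["camera_from_world"]))
    return K,W
def cloud(name,depth,W=None):
    K,W0=cam(name); W=W0 if W is None else W
    v,u=np.mgrid[:480,:640]; z=depth
    P=np.stack([(u-K[0,2])/K[0,0]*z,(v-K[1,2])/K[1,1]*z,z],-1)
    return P@W[:3,:3].T+W[:3,3]
def proj(name,p,W=None):
    K,W0=cam(name); W=W0 if W is None else W
    c=np.linalg.inv(W)@np.append(p,1); return (K@c[:3])[:2]/c[2]
def save(n,im): cv2.imwrite("pics/"+n,cv2.cvtColor(im,cv2.COLOR_RGB2BGR))
E
python3 - <<'E'
from h import *
s=env.get_state(); print(s, env.nose_length)
print(T_tool().round(3))
for n in ["scene","top"]:
    im,d=env.read_camera(n); save(n+"0.png",im); np.save(n+"0.npy",d)
    K,W=cam(n); print(n,K.round(1).tolist(),W.round(3).tolist())
    P=cloud(n,d)
    for t in ["probe","probe_grip","probe_band","stand","vise","guide_mouth","hook_seat"]:
        try:
            for r in env.boxes_of(n,t)[:2]:
                u,v=np.round(r["uv"]).astype(int); print(n,t,r["confidence"],u,v,P[v,u].round(3))
        except Exception as e: print(t,e)
E
```

```text
{'clock': 0.0, 'joint_pos': array([ 1.09441732e+00,  3.13970013e-01,  4.49540224e-02,  1.30358431e+00,
       -3.62148316e-05,  1.43120345e+00]), 'qvel': array([ 0.00111237, -0.00017844, -0.00139574,  0.00023007, -0.00062194,
        0.00153343]), 'tau': array([-4.50801999e-04, -4.80622315e+01,  2.98532706e+01,  1.92543631e-02,
        4.52744018e-05,  1.35347162e-05]), 'tcp_pos': array([0.18979642, 0.54224504, 0.24141593]), 'orientation': array([ 0.57616602, -0.40943277,  0.57728722,  0.40882391]), 'wrist_force': array([0.21759323, 0.52420041, 0.70109959]), 'ft_torque': array([ 0.00161362,  0.01734733, -0.04870653]), 'finger_gap': 0.085186977368172} 0.011
[[-0.001 -0.944  0.33   0.19 ]
 [-0.002  0.33   0.944  0.542]
 [-1.     0.    -0.002  0.241]
 [ 0.     0.     0.     1.   ]]
scene [[440.5, 0.0, 317.9], [0.0, 440.5, 234.9], [0.0, 0.0, 1.0]] [[-0.121, 0.568, -0.814, 1.403], [0.993, 0.078, -0.093, 0.081], [0.01, -0.82, -0.573, 0.716], [0.0, 0.0, 0.0, 1.0]]
scene probe 0.93 405 194 [0.509 0.178 0.22 ]
scene probe_grip 0.77 404 192 [0.506 0.175 0.223]
scene probe_grip 0.75 239 309 [ 0.74  -0.164  0.039]
scene probe_band 0.6 404 192 [0.506 0.175 0.223]
scene stand 0.7 408 258 [0.577 0.198 0.09 ]
scene vise 0.79 275 240 [ 0.555 -0.12   0.095]
scene guide_mouth 0.74 405 192 [0.509 0.177 0.225]
scene guide_mouth 0.69 271 241 [ 0.557 -0.129  0.092]
scene hook_seat 0.88 404 260 [0.575 0.19  0.081]
top [[545.8, 0.0, 322.3], [0.0, 545.8, 238.5], [0.0, 0.0, 1.0]] [[-0.019, -0.981, 0.195, 0.34], [-1.0, 0.018, -0.007, 0.001], [0.004, -0.195, -0.981, 1.591], [0.0, 0.0, 0.0, 1.0]]
top probe 0.51 245 283 [0.497 0.182 0.262]
top probe_grip 0.48 249 284 [0.494 0.172 0.264]
top probe_grip 0.46 315 267 [0.569 0.012 0.019]
top probe_band 0.48 250 287 [0.49  0.174 0.234]
top stand 0.79 256 278 [0.517 0.163 0.197]
top vise 0.85 372 295 [ 0.475 -0.14   0.122]
top hook_seat 0.76 250 277 [0.52  0.179 0.195]
```

View pics/scene0.png

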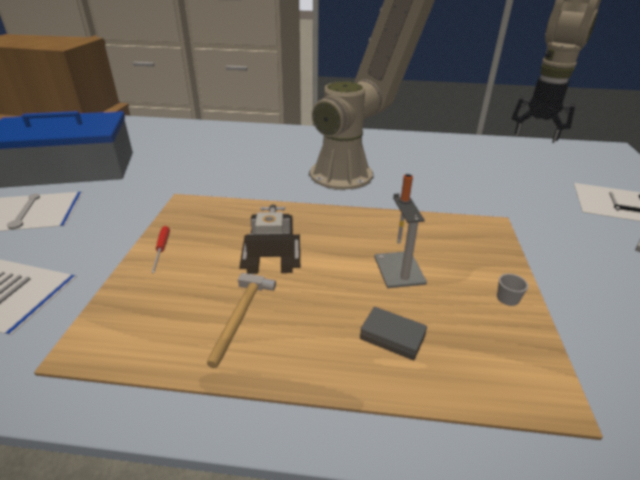

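View pics/top0.png

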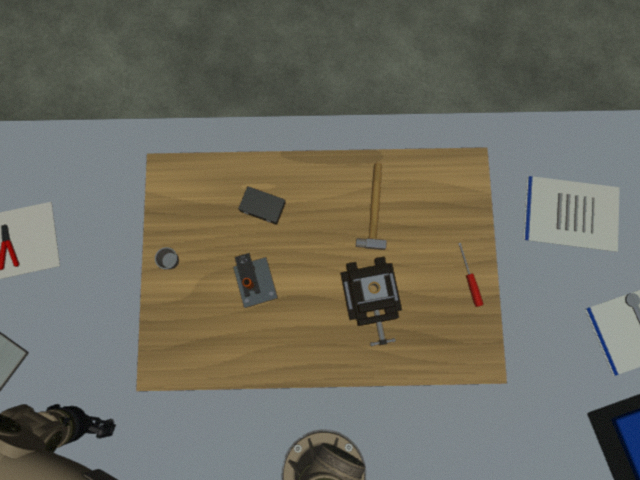

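The scene picture shows the probe's orange grip at (406,188) and the brass-ringed hole at (269,217). In the top picture they are at (248,283) and (375,288), with the fork running from (243,258) to (252,292). Next I'll measure the positions.

Run:
```python
from h import *
for n,box,boxh in [("scene",(380,160,430,240),(245,195,300,235)),("top",(225,250,280,310),(350,265,400,310))]:
    im=cv2.cvtColor(cv2.imread(f"pics/{n}0.png"),cv2.COLOR_BGR2RGB).astype(int); d=np.load(n+"0.npy"); P=cloud(n,d)
    m=np.zeros((480,640),bool); m[box[1]:box[3],box[0]:box[2]]=1
    o=m&(im[...,0]>1.8*im[...,1])&(im[...,0]>90)&(d>0)
    v,u=np.nonzero(o); print(n,o.sum(),u.mean(),v.mean(),np.median(P[o],0).round(4),P[o].min(0).round(3),P[o].max(0).round(3))
    top=o&(P[...,2]>np.percentile(P[o][:,2],80)); print("top",P[top].mean(0).round(4))
    hk=m&~o&(abs(P[...,2]-.197)<.012); 
    if hk.sum()>20:
        q=P[hk]; c,s,V=np.linalg.svd(q[:,:2]-q[:,:2].mean(0),full_matrices=False); print("hook",hk.sum(),q.mean(0).round(4),V[0].round(3),q.min(0).round(3),q.max(0).round(3))
    b=np.zeros((480,640),bool); b[boxh[1]:boxh[3],boxh[0]:boxh[2]]=1
    blk=b&(abs(P[...,2]-.117)<.008)
    q=P[blk]; print("block",blk.sum(),q.mean(0).round(4),q.min(0).round(3),q.max(0).round(3))
    cr=im[boxh[1]:boxh[3],boxh[0]:boxh[2]].astype(np.uint8); save(n+"_h.png",cv2.resize(cr,None,fx=10,fy=10,interpolation=cv2.INTER_CUBIC))
    cr=im[box[1]:box[3],box[0]:box[2]].astype(np.uint8); save(n+"_p.png",cv2.resize(cr,None,fx=7,fy=7,interpolation=cv2.INTER_CUBIC))
```

```text
scene 116 406.37068965517244 187.31034482758622 [0.5095 0.1785 0.2372] [0.506 0.172 0.206] [0.513 0.184 0.264]
top [0.5099 0.1781 0.2597]
hook 500 [0.5374 0.1852 0.1974] [0.931 0.364] [0.48  0.152 0.186] [0.585 0.219 0.208]
block 403 [ 0.5003 -0.1469  0.1162] [ 0.461 -0.184  0.109] [ 0.533 -0.112  0.121]
top 23 247.69565217391303 282.39130434782606 [0.4967 0.1746 0.2627] [0.489 0.17  0.199] [0.517 0.194 0.266]
top [0.5014 0.1736 0.2653]
hook 535 [0.5326 0.1867 0.1976] [-0.957 -0.292] [0.471 0.153 0.188] [0.583 0.218 0.209]
block 478 [ 0.4958 -0.1463  0.1169] [ 0.462 -0.182  0.109] [ 0.529 -0.11   0.125]
```

```bash
cat > go.py <<'E'
import sys
from h import *
T=T_tool(); p=np.array([float(a) for a in sys.argv[1:4]]); 
yaw=np.radians(float(sys.argv[4])) if len(sys.argv)>4 else np.arctan2(T[1,2],T[0,2])
z=np.array([np.cos(yaw),np.sin(yaw),0]); x=np.array([0,0,-1.]); Rt=np.stack([x,np.cross(z,x),z],1)
s=env.get_state()
print("clock",s["clock"],"tcp",T[:3,3].round(4),"shift",(T[:3,:3].T@(p-T[:3,3])).round(4),"turn",R.from_matrix(T[:3,:3].T@Rt).as_rotvec().round(4),"gap",s["finger_gap"],"F",s["wrist_force"].round(2))
E
python3 go.py 0.44 0.16 0.40 90; python3 -c "
from h import *
print(np.array(env.get_calibration('wrist')['T_tool_cam']).round(3),env.get_calibration('wrist')['mtx'])"
```

```text
clock 0.8 tcp [0.1901 0.5427 0.2424] shift [-0.1577 -0.3624 -0.2786] turn [-3.368e-01  2.000e-04  1.000e-04] gap 0.08550332249879325 F [ 0.38 -0.42 -0.24]
[[ 0.001 -0.318  0.948 -0.131]
 [ 0.    -0.948 -0.318  0.082]
 [ 1.     0.001 -0.001 -0.   ]
 [ 0.     0.     0.     1.   ]] [[355.15184791   0.         316.02489989]
 [  0.         355.15184791 244.16396726]
 [  0.           0.           1.        ]]
```

View pics/top_p.png

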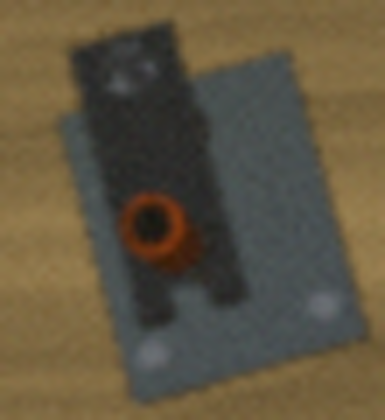

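View pics/top_h.png

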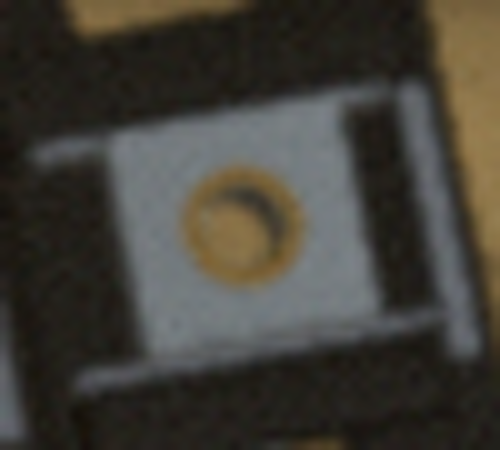

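Crops: the grip top is at about (246.5,281.5) in the top picture and the brass ring is centred at about (374,287.5). I'm moving to a point where the wrist camera sees both.

```bash
python3 - <<'E'
from h import *
K,W=cam("top")
def ray(uv,z):
    r=W[:3,:3]@np.linalg.solve(K,[uv[0],uv[1],1]); return (W[:3,3]+r*(z-W[2,3])/r[2]).round(4)
print(ray((246.2,281.2),.263),ray((373.7,287),.117))
E
python3 go.py 0.42 0.02 0.42 90
```

```text
[0.5013 0.1793 0.263 ] [ 0.4967 -0.1462  0.117 ]
clock 0.8 tcp [0.1901 0.5427 0.2424] shift [-0.1777 -0.3898 -0.4173] turn [-3.368e-01  2.000e-04  1.000e-04] gap 0.08550332249879325 F [ 0.38 -0.42 -0.24]
```

Call:
step_arm:
  moves:
    - [[0,0,0,-0.045,0,0,1],[-0.03,0,0,-0.09,-0.02,-0.02,1],[-0.06,0,0,-0.12,-0.05,-0.05,1],[-0.1,0,0,-0.14,-0.08,-0.08,1],[-0.13,0,0,-0.15,-0.11,-0.11,1],[-0.16,0,0,-0.16,-0.14,-0.14,1],[-0.19,0,0,-0.17,-0.17,-0.17,1],[-0.22,0,0,-0.178,-0.2,-0.2,1],[-0.25,0,0,-0.178,-0.23,-0.235,1],[-0.28,0,0,-0.178,-0.26,-0.27,1],[-0.3,0,0,-0.178,-0.29,-0.3,1],[-0.337,0,0,-0.178,-0.32,-0.335,1]]

```text
clock: 2.0
tcp_pos: [0.3818, 0.1192, 0.4206]
orientation: [-0.5, 0.501, -0.499, -0.5]
wrist_force: [1.5, -0.0, -0.5]
finger_gap: 0.0857
```

```bash
python3 go.py 0.42 0.02 0.42 90
```

```text
clock 2.0 tcp [0.3818 0.1192 0.4206] shift [ 0.0006 -0.0381 -0.0993] turn [0.0017 0.0005 0.0012] gap 0.08571133637457819 F [ 1.54 -0.05 -0.49]
```

Call:
step_arm:
  moves:
    - [[0.002,0,0,0,-0.015,-0.035,1],[0.002,0,0,0,-0.03,-0.07,1],[0.002,0,0,0,-0.038,-0.099,1],[0.002,0,0,0,-0.038,-0.099,1],[0.002,0,0,0,-0.038,-0.099,1]]

```text
clock: 2.5
tcp_pos: [0.4199, 0.0199, 0.4205]
orientation: [0.501, -0.499, 0.5, 0.499]
wrist_force: [-0.3, 0.5, -0.5]
finger_gap: 0.0855
```

Run:
```python
from h import *
T=T_tool(); print(T.round(4)); K,W=cam("wrist")
im,d=env.read_camera("wrist"); save("w1.png",im); np.save("w1.npy",d); np.save("w1W.npy",W)
P=cloud("wrist",d,W)
for t in ["probe","guide_mouth"]:
    for r in env.boxes_of("wrist",t)[:2]: u,v=np.round(r["uv"]).astype(int); print(t,r["confidence"],u,v,P[v,u].round(3))
print(proj("wrist",[.5,.178,.263],W),proj("wrist",[.4967,-.1462,.117],W))
```

```text
[[ 9.000e-04 -1.000e+00  2.300e-03  4.199e-01]
 [ 9.000e-04  2.300e-03  1.000e+00  1.990e-02]
 [-1.000e+00 -9.000e-04  9.000e-04  4.205e-01]
 [ 0.000e+00  0.000e+00  0.000e+00  1.000e+00]]
probe 0.62 472 291 [0.492 0.172 0.238]
guide_mouth 0.78 201 222 [ 0.459 -0.133  0.096]
guide_mouth 0.55 432 260 [0.543 0.205 0.022]
[489.14858852 311.65422151] [189.07262097 254.03672361]
```

View pics/w1.png

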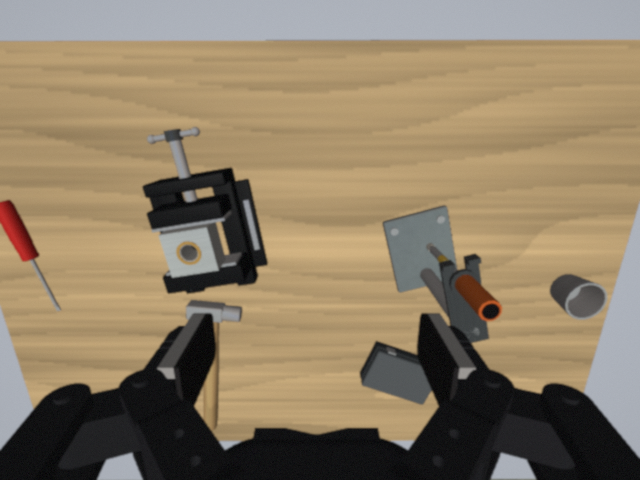

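In the wrist view the hole is at (188.5,252.5) and the grip top at (489,310). Both are within 2 px of the predictions. I'll refine this from closer, over the probe first.

```bash
cat >> h.py <<'E'
def ray(name,uv,z,W=None):
    K,W0=cam(name); W=W0 if W is None else W
    r=W[:3,:3]@np.linalg.solve(K,[uv[0],uv[1],1]); return (W[:3,3]+r*(z-W[2,3])/r[2]).round(4)
def blob(im,m,box):
    k=np.zeros(m.shape,bool); k[box[1]:box[3],box[0]:box[2]]=1; k&=m
    return k
def ringfit(k):
    c,_=cv2.findContours(k.astype(np.uint8),cv2.RETR_EXTERNAL,cv2.CHAIN_APPROX_NONE)
    c=max(c,key=cv2.contourArea); return cv2.fitEllipse(cv2.convexHull(c))
E
python3 - <<'E'
from h import *
im=cv2.cvtColor(cv2.imread("pics/w1.png"),cv2.COLOR_BGR2RGB).astype(int);d=np.load("w1.npy");W=np.load("w1W.npy");P=cloud("wrist",d,W)
yel=(im[...,0]>im[...,2]*1.35)&(im[...,0]>80)
k=blob(im,yel,(170,235,208,272)); e=ringfit(k); print(e, ray("wrist",e[0],.117,W))
b=blob(im,~yel,(165,230,215,275)); print("block z",np.median(P[b][:,2]))
o=(im[...,0]>1.9*im[...,1])&(im[...,0]>80); k=blob(im,o,(440,260,520,330)); q=P[k]; print(q.max(0),q.min(0))
save("w1c.png",cv2.resize(im[260:330,440:520].astype(np.uint8),None,fx=8,fy=8))
print(ray("wrist",(489,310),.263,W))
E
python3 go.py 0.47 0.178 0.33 90
```

```text
((188.36016845703125, 252.72894287109375), (22.288217544555664, 25.35112953186035), 118.51310729980469) [ 0.4949 -0.1469  0.117 ]
block z 0.11642863928977737
[0.5080603  0.1882449  0.55185728] [0.33731544 0.01962034 0.20409895]
[0.4983 0.1776 0.263 ]
clock 2.65 tcp [0.4196 0.0212 0.4209] shift [ 0.091  -0.0505  0.1567] turn [0.0011 0.0006 0.0016] gap 0.08524577072278419 F [ 0.07  0.81 -0.52]
```

View pics/w1c.png

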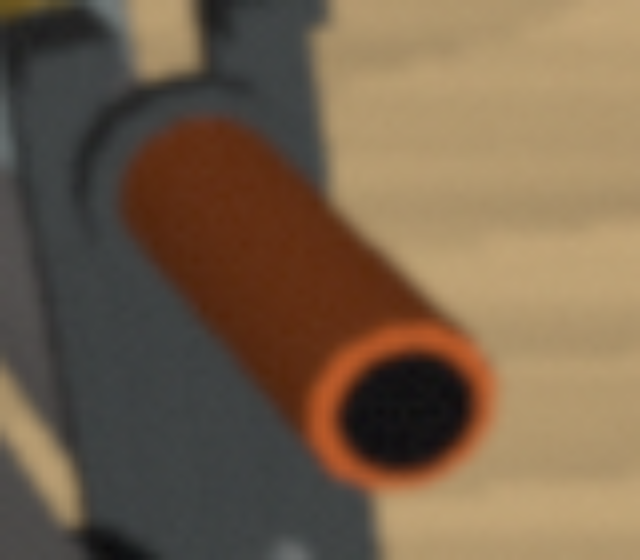

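Call:
step_arm:
  moves:
    - [[0.001,0,0,0.015,-0.02,0.04,1],[0.001,0,0,0.03,-0.04,0.08,1],[0.001,0,0,0.05,-0.06,0.12,1],[0.001,0,0,0.075,-0.075,0.15,1],[0.001,0,0,0.09,-0.08,0.157,1],[0.001,0,0,0.091,-0.08,0.157,1],[0.001,0,0,0.091,-0.08,0.157,1]]

```text
clock: 3.35
tcp_pos: [0.4986, 0.1791, 0.3303]
orientation: [-0.5, 0.501, -0.499, -0.5]
wrist_force: [0.4, 0.3, 0.7]
finger_gap: 0.0857
```

```bash
python3 - <<'E'
from h import *
K,W=cam("wrist"); im,d=env.read_camera("wrist"); save("w2.png",im); np.save("w2.npy",d); np.save("w2W.npy",W)
print(proj("wrist",[.5,.178,.263],W),proj("wrist",[.5,.178,.233],W))
E
python3 go.py .5 .178 .229 90
```

```text
[314.98108048 271.08164028] [315.12319771 253.9988605 ]
clock 3.4 tcp [0.499  0.1786 0.3311] shift [ 0.1021 -0.0008 -0.0007] turn [0.0011 0.0006 0.0024] gap 0.08530874655028428 F [-0.41  0.49 -0.24]
```

View pics/w2.png

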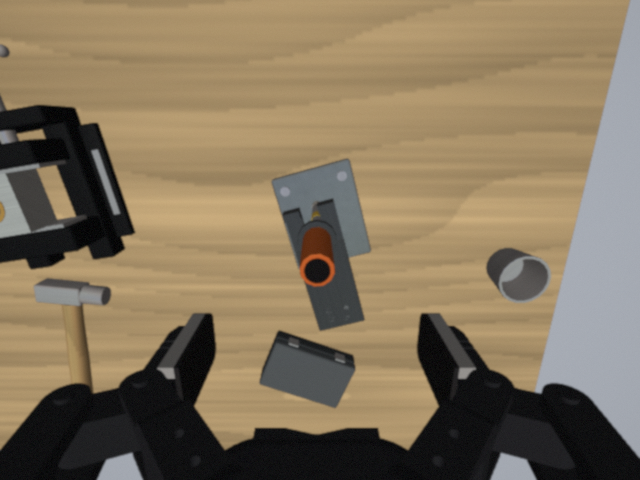

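The grip top is at (317,269.5), which puts the probe at about (0.499, 0.179). It is centred between the fingers, so I'm descending.

Call:
step_arm:
  moves:
    - [[0.001,0.001,0.002,0.025,0,0,1],[0.001,0.001,0.002,0.05,0,0,1],[0.001,0.001,0.002,0.075,0,0,1],[0.001,0.001,0.002,0.09,0,0,1],[0.001,0.001,0.002,0.102,0,0,1],[0.001,0.001,0.002,0.102,0,0,1]]

```text
clock: 4.0
tcp_pos: [0.4988, 0.178, 0.2289]
orientation: [0.5, -0.5, 0.5, 0.5]
wrist_force: [-0.7, 0.2, -0.1]
finger_gap: 0.0855
```

```bash
python3 - <<'E'
from h import *
K,W=cam("wrist"); im,d=env.read_camera("wrist"); save("w3.png",im)
print(proj("wrist",[.499,.179,.263],W))
E
python3 go.py .499 .179 .229 90
```

```text
[320.0638737  386.43403695]
clock 4.05 tcp [0.4993 0.1782 0.2298] shift [0.0008 0.0003 0.0008] turn [-0.0006 -0.0003  0.0009] gap 0.08505093799074408 F [ 0.7  -0.43  0.41]
```

View pics/w3.png

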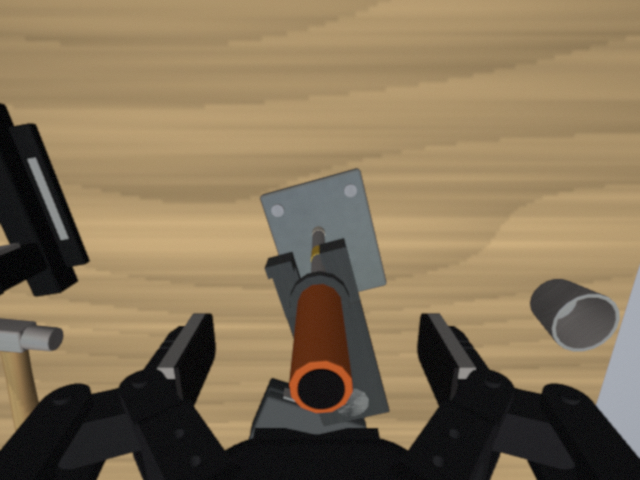

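The grip top is at (321,387), matching the prediction (320,386). Closing at 50 N.

Call:
step_arm:
  moves:
    - [[0,0,0.001,0,0,0.001,0.6],[0,0,0.001,0,0,0.001,0.4],[0,0,0.001,0,0,0.001,0.2],[0,0,0.001,0,0,0.001,0],[0,0,0.001,0,0,0.001,0],[0,0,0.001,0,0,0.001,0],[0,0,0.001,0,0,0.001,0],[0,0,0.001,0,0,0.001,0],[0,0,0.001,0,0,0.001,0],[0,0,0.001,0,0,0.001,0]]
  force: 50

```text
clock: 5.05
tcp_pos: [0.4995, 0.1794, 0.2302]
orientation: [0.5, -0.5, 0.5, 0.5]
wrist_force: [-0.9, 0.8, 4.7]
finger_gap: 0.021
```

```bash
python3 go.py .499 .179 .33 90
```

```text
clock 5.05 tcp [0.4995 0.1794 0.2302] shift [-0.0998  0.0004 -0.0004] turn [-0.0005  0.0001  0.0007] gap 0.0209545770311126 F [-0.89  0.75  4.75]
```

Call:
step_arm:
  moves:
    - [[0,0,0,-0.005,0,0,0],[0,0,0,-0.015,0,0,0],[0,0,0,-0.025,0,0,0],[0,0,0,-0.04,0,0,0],[0,0,0,-0.055,0,0,0],[0,0,0,-0.07,0,0,0],[0,0,0,-0.085,0,0,0],[0,0,0,-0.1,0,0,0],[0,0,0,-0.1,0,0,0],[0,0,0,-0.1,0,0,0]]

```text
clock: 6.05
tcp_pos: [0.4996, 0.1794, 0.3304]
orientation: [0.501, -0.5, 0.5, 0.5]
wrist_force: [0.3, -0.2, -1.5]
finger_gap: 0.0209
```

```bash
python3 - <<'E'
from h import *
K,W=cam("wrist"); im,d=env.read_camera("wrist"); save("w4.png",im)
for p in [.06,.186,.12,0]: print(p,proj("wrist",[*T_tool()[:2,3],T_tool()[2,3]+.008-.160+p+.0],W))
E
python3 go.py .4955 -.1466 .33 90
```

```text
0.06 [316.6339644  253.92971325]
0.186 [317.04601454 383.70639292]
0.12 [316.76259523 294.44245956]
0 [316.55486777 229.01794617]
clock 6.1 tcp [0.4993 0.1793 0.3298] shift [-2.000e-04  3.600e-03 -3.259e-01] turn [-0.0006 -0.      0.0002] gap 0.02073121809252729 F [-0.23  0.19 -2.58]
```

View pics/w4.png

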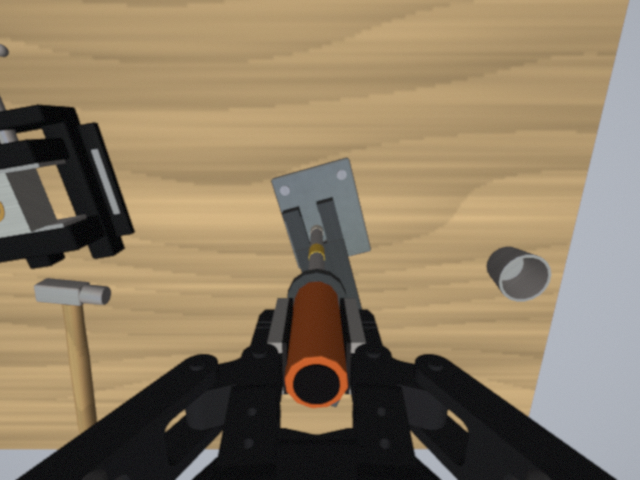

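The probe is held and upright: band at (317,251), tip near (317,230). The tip is still below the fork's top, so I'll raise another 50 mm before moving sideways.

Call:
step_arm:
  moves:
    - [[0,0,0,-0.02,0,0,0],[0,0,0,-0.04,0,0,0],[0,0,0,-0.055,0,0,0],[0,0,0,-0.055,0,-0.01,0],[0,0,0,-0.055,0,-0.03,0],[0,0,0,-0.055,0,-0.06,0],[0,0,0,-0.055,0,-0.09,0],[0,0,0,-0.055,0.001,-0.12,0],[0,0,0,-0.055,0.001,-0.15,0],[0,0,0,-0.055,0.002,-0.18,0],[0,0,0,-0.055,0.002,-0.2,0],[0,0,0,-0.055,0.002,-0.2,0]]

```text
clock: 7.3
tcp_pos: [0.4966, -0.0233, 0.383]
orientation: [0.5, -0.498, 0.502, 0.499]
wrist_force: [0.2, 0.9, -1.9]
finger_gap: 0.0208
```

```bash
python3 go.py .4955 -.1466 .35 90
```

```text
clock 7.3 tcp [ 0.4966 -0.0233  0.383 ] shift [ 0.033   0.0005 -0.1233] turn [-0.0045 -0.0004 -0.0023] gap 0.020790164623394027 F [ 0.21  0.91 -1.85]
```

Call:
step_arm:
  moves:
    - [[-0.004,0,-0.001,0.005,0,-0.02,0],[-0.004,0,-0.001,0.01,0,-0.045,0],[-0.004,0,-0.001,0.02,0,-0.07,0],[-0.004,0,-0.001,0.03,0,-0.095,0],[-0.004,0,-0.001,0.04,0,-0.115,0],[-0.004,0,-0.001,0.045,0,-0.123,0],[-0.004,0,-0.001,0.045,0,-0.123,0],[-0.004,0,-0.001,0.045,0,-0.123,0],[-0.004,0,-0.001,0.045,0,-0.123,0]]

```text
clock: 8.2
tcp_pos: [0.4961, -0.1454, 0.3386]
orientation: [0.5, -0.5, 0.5, 0.5]
wrist_force: [0.5, -1.5, -1.6]
finger_gap: 0.0207
```

```bash
python3 - <<'E'
from h import *
K,W=cam("wrist"); im,d=env.read_camera("wrist"); save("w5.png",im); np.save("w5W.npy",W)
save("w5c.png",cv2.resize(im[190:310,240:400],None,fx=5,fy=5,interpolation=cv2.INTER_CUBIC))
x,y,z=T_tool()[:3,3]
for p in [0,.06]: print(p,proj("wrist",[x,y,z-.153+p],W))
print(proj("wrist",[.4955,-.1466,.117],W))
for c in ["scene","top"]:
    im,d=env.read_camera(c); save(c+"5.png",im); np.save(c+"5.npy",d)
im=cv2.imread("pics/scene5.png"); cv2.imwrite("pics/scene5c.png",cv2.resize(im[120:280,200:360],None,fx=4,fy=4,interpolation=cv2.INTER_CUBIC)[:600])
E
python3 go.py .4955 -.1466 .33 90
```

```text
0 [316.64863017 229.73970745]
0.06 [316.69943897 254.59117831]
[315.48818029 210.32712134]
clock 8.35 tcp [ 0.4961 -0.1456  0.3386] shift [ 0.0086  0.0006 -0.001 ] turn [ 0.0007 -0.0006 -0.0004] gap 0.0208363071270248 F [ 0.08 -0.54 -0.93]
```

View pics/w5c.png

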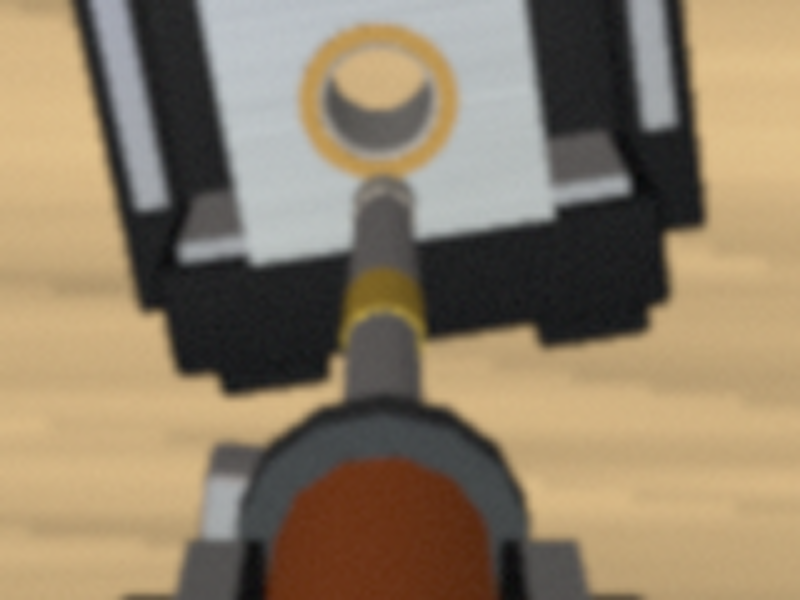

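View pics/scene5c.png

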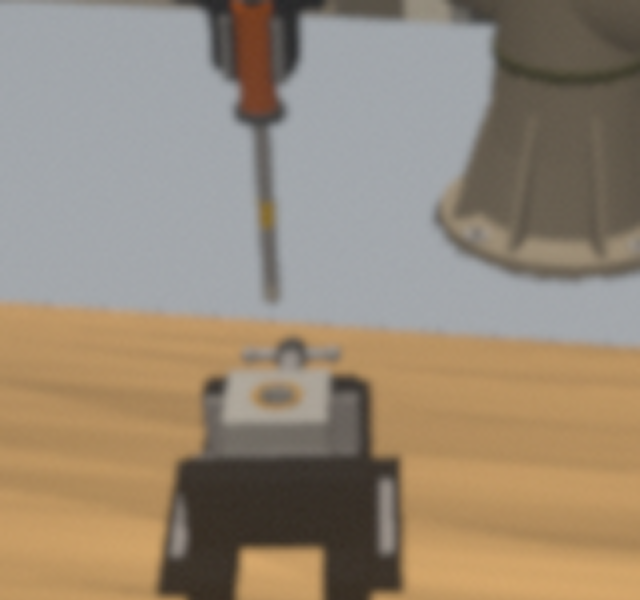

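The ring is centred at (315.4,209.8), the tip end near (316.4,225) and the band at (316.2,251). Sideways alignment looks right. I'll check x and the tilt against the scene and top cameras.

Run:
```python
from h import *
W=np.load("w5W.npy"); x,y,z=.4961,-.1456,.3386
for p,n in [(0,"tip front"),(.052,"band lo"),(.068,"band hi")]: 
    q=proj("wrist",[x-.005,y,z-.153+p],W); print(n,q.round(1), ((q+.4-[240,190])*5).round())
im=cv2.cvtColor(cv2.imread("pics/scene5.png"),cv2.COLOR_BGR2RGB).astype(int)
for p in [0,.06,.12,.15]: q=proj("scene",[x,y,z-.153+p]);print("scene",p,q.round(2),((q+.4-[200,120])*4).round())
q=proj("scene",[.4955,-.1466,.117]);print("hole scene",q,((q+.4-[200,120])*4).round())
# depth points of rod in scene
d=np.load("scene5.npy");P=cloud("scene",d)
for zz in np.arange(.19,.36,.01):
    m=(abs(P[...,2]-zz)<.005)&(abs(P[...,0]-.5)<.03)&(abs(P[...,1]+.146)<.03)
    if m.sum(): print(zz.round(3),m.sum(),np.median(P[m],0).round(4))
```

```text
tip front [316.5 223.9] [384. 172.]
band lo [316.5 243.7] [384. 271.]
band hi [316.5 251.6] [385. 310.]
scene 0 [267.7  194.45] [272. 299.]
scene 0.06 [266.29 172.04] [267. 210.]
scene 0.12 [264.78 148.09] [261. 114.]
scene 0.15 [263.99 135.48] [258.  64.]
hole scene [268.86306078 218.19268423] [277. 394.]
0.19 13 [ 0.5003 -0.1462  0.1922]
0.2 16 [ 0.5006 -0.1451  0.1992]
0.21 15 [ 0.5002 -0.147   0.2095]
0.22 16 [ 0.5002 -0.1446  0.2192]
0.23 18 [ 0.4998 -0.1459  0.2312]
0.24 18 [ 0.4999 -0.145   0.2402]
0.25 15 [ 0.5013 -0.1455  0.2502]
0.26 18 [ 0.5003 -0.1448  0.2599]
0.27 17 [ 0.4995 -0.146   0.2704]
0.28 17 [ 0.5    -0.1456  0.2795]
0.29 17 [ 0.4999 -0.1475  0.2896]
0.3 11 [ 0.5007 -0.145   0.2983]
0.31 62 [ 0.5067 -0.1431  0.3109]
0.32 41 [ 0.5056 -0.1441  0.3204]
0.33 61 [ 0.5058 -0.1461  0.3311]
0.34 94 [ 0.5049 -0.1448  0.3402]
0.35 96 [ 0.505  -0.1445  0.35  ]
```

Run:
```python
import cv2
im=cv2.imread("pics/top5.png"); cv2.imwrite("pics/top5c.png",cv2.resize(im[250:330,330:420],None,fx=7,fy=7,interpolation=cv2.INTER_CUBIC))
```

```text
(no output)
```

View pics/top5c.png

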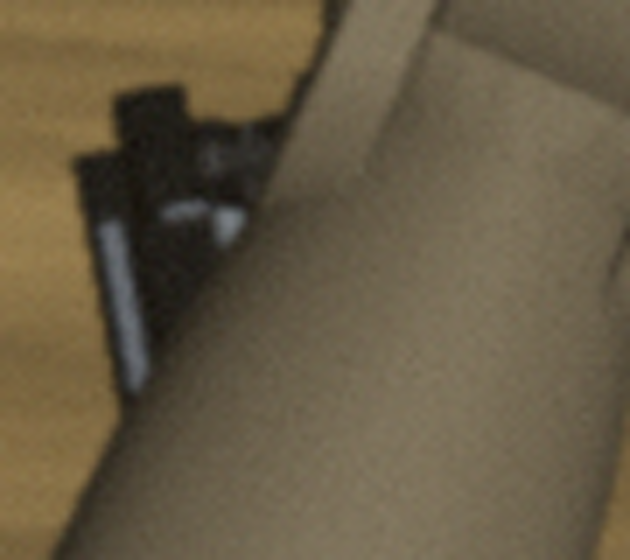

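The rod is vertical in the scene depth and the three views agree to about 1 mm. The arm hides the hole in the top view. I'm lowering to about 8 mm above the mouth and will look again there.

Call:
step_arm:
  moves:
    - [[0,0,0,0.005,0.0005,-0.001,0],[0,0,0,0.015,0.0005,-0.001,0],[0,0,0,0.03,0.0005,-0.001,0],[0,0,0,0.045,0.0005,-0.001,0],[0,0,0,0.055,0.0005,-0.001,0],[0,0,0,0.06,0.0005,-0.001,0],[0,0,0,0.06,0.0005,-0.001,0],[0,0,0,0.06,0.0005,-0.001,0]]

```text
clock: 9.15
tcp_pos: [0.4958, -0.1468, 0.279]
orientation: [-0.5, 0.5, -0.5, -0.5]
wrist_force: [0.5, 0.1, -2.1]
finger_gap: 0.021
```

```bash
cat > look.py <<'E'
import sys
from h import *
n=sys.argv[1]
K,W=cam("wrist"); x,y,z=T_tool()[:3,3]; im,d=env.read_camera("wrist")
cr=cv2.resize(im[170:290,240:400],None,fx=5,fy=5,interpolation=cv2.INTER_CUBIC); save(n+"w.png",cr)
f=lambda q,o,s:((q+.4-np.array(o))*s).round()
for t,p in [("tip front",[x-.005,y,z-.153]),("tip ctr",[x,y,z-.153]),("band lo",[x-.005,y,z-.101]),("band hi",[x-.005,y,z-.085]),("hole",[.4955,-.1466,.117])]: print(t,f(proj("wrist",p,W),(240,170),5),"scene",f(proj("scene",p),(220,160),6))
im,d=env.read_camera("scene"); save(n+"s.png",cv2.resize(im[160:250,220:320],None,fx=6,fy=6,interpolation=cv2.INTER_CUBIC))
E
python3 look.py a; python3 go.py .4955 -.1466 .21 90
```

```text
tip front [386. 271.] scene [296. 327.]
tip ctr [386. 300.] scene [294. 334.]
band lo [386. 370.] scene [290. 219.]
band hi [386. 409.] scene [287. 184.]
hole [387. 284.] scene [296. 352.]
clock 9.25 tcp [ 0.496  -0.1469  0.2793] shift [0.0693 0.0005 0.0003] turn [ 0.0007 -0.0012  0.0007] gap 0.020790662565996477 F [-1.    0.03 -1.45]
```

View pics/aw.png

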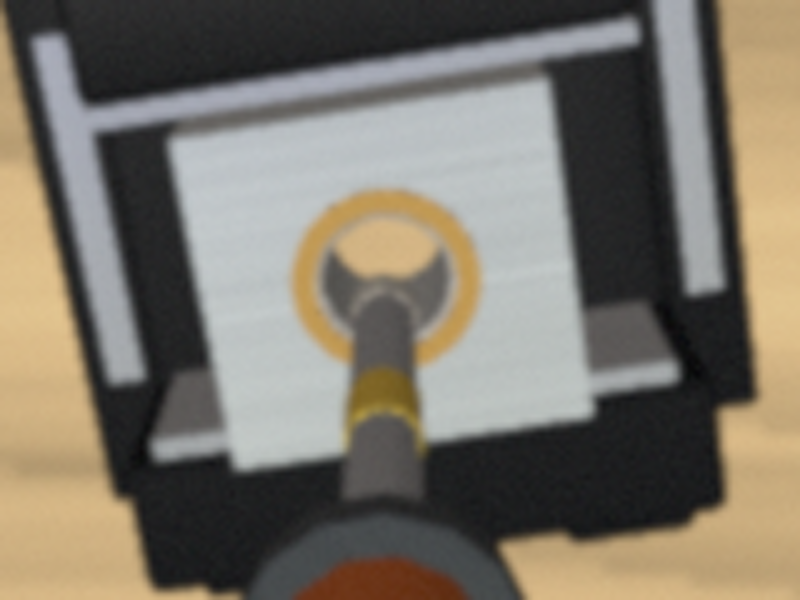

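View pics/as.png

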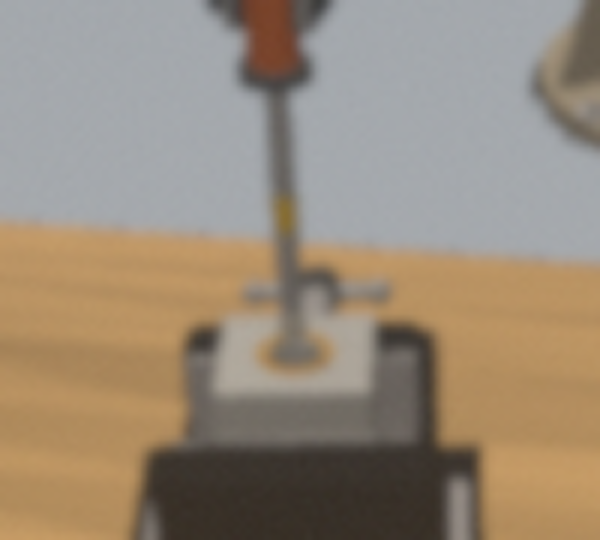

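In the wrist crop the ring centre is at about (387,281) and the tip at (384,276+). In the scene crop the ring is at (295,352) and the rod at 292. The error is under 1 mm, so I'm descending.

Call:
step_arm:
  moves:
    - [[0.0005,-0.001,0.0005,0.004,0.0007,0.0005,0],[0.0005,-0.001,0.0005,0.01,0.0007,0.0005,0],[0.0005,-0.001,0.0005,0.016,0.0007,0.0005,0],[0.0005,-0.001,0.0005,0.022,0.0007,0.0005,0],[0.0005,-0.001,0.0005,0.028,0.0007,0.0005,0],[0.0005,-0.001,0.0005,0.034,0.0007,0.0005,0],[0.0005,-0.001,0.0005,0.04,0.0007,0.0005,0],[0.0005,-0.001,0.0005,0.04,0.0007,0.0005,0],[0.0005,-0.001,0.0005,0.04,0.0007,0.0005,0]]

```text
clock: 10.15
tcp_pos: [0.4953, -0.1464, 0.2392]
orientation: [-0.5, 0.5, -0.5, -0.5]
wrist_force: [0.4, 0.5, -0.9]
finger_gap: 0.0209
```

```bash
python3 look.py b; python3 go.py .4955 -.1466 .21 90
```

```text
tip front [385. 271.] scene [303. 406.]
tip ctr [385. 300.] scene [300. 412.]
band lo [386. 370.] scene [296. 302.]
band hi [386. 409.] scene [294. 269.]
hole [384. 358.] scene [296. 352.]
clock 10.25 tcp [ 0.4955 -0.1465  0.2396] shift [ 0.0296  0.     -0.0001] turn [ 0.0002 -0.0005  0.0008] gap 0.0207533158083211 F [-1.   -0.02 -1.58]
```

View pics/bw.png

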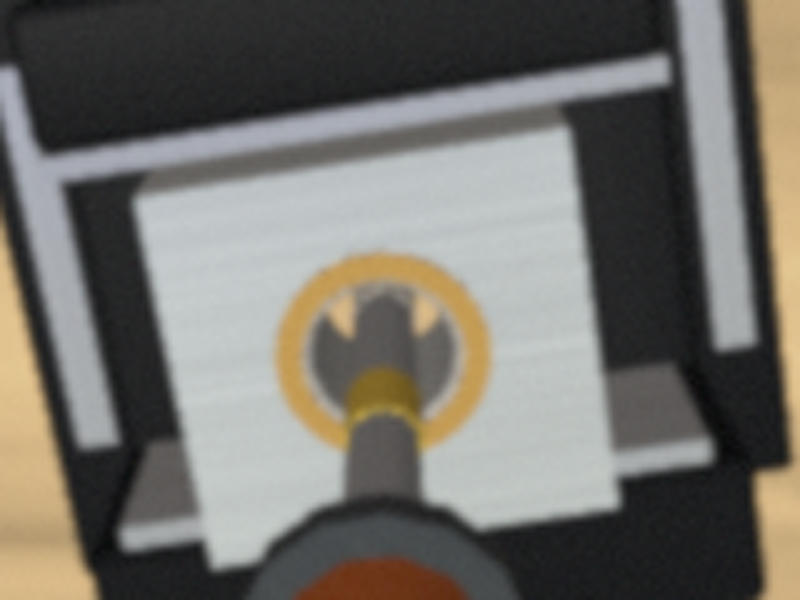

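View pics/bs.png

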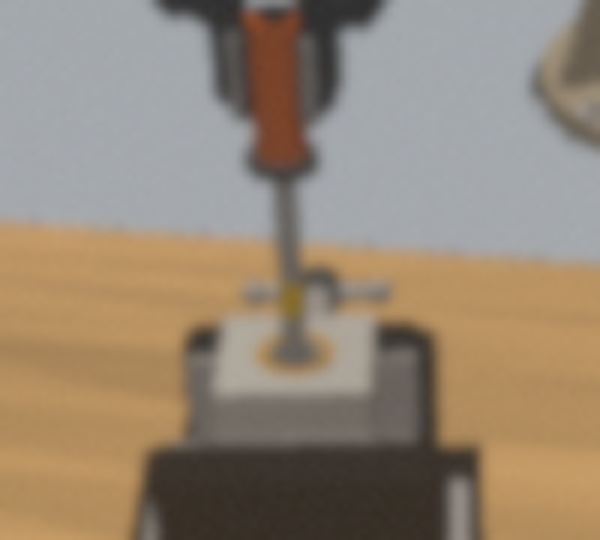

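Centred: the ring is at x=384 and the rod at 383 in the wrist crop, and the band height is as predicted. Lowering the last 30 mm.

Call:
step_arm:
  moves:
    - [[0,0,0.0005,0.004,0.0003,0,0],[0,0,0.0005,0.009,0.0003,0,0],[0,0,0.0005,0.014,0.0003,0,0],[0,0,0.0005,0.019,0.0003,0,0],[0,0,0.0005,0.024,0.0003,0,0],[0,0,0.0005,0.0295,0.0003,0,0],[0,0,0.0005,0.0295,0.0003,0,0],[0,0,0.0005,0.0295,0.0003,0,0],[0,0,0.0005,0.0295,0.0003,0,0]]

```text
clock: 11.15
tcp_pos: [0.4954, -0.1466, 0.2104]
orientation: [-0.5, 0.5, -0.5, -0.5]
wrist_force: [0.1, 0.4, -2.2]
finger_gap: 0.0207
```

```bash
python3 look.py c; python3 go.py .4952 -.1466 .21 90
python3 - <<'E'
from h import *
x,y,z=T_tool()[:3,3]
for h in [.052,.06,.068]: print(((proj("scene",[x+.005,y,z-.153+h])+.4-[220,160])*6).round())
E
```

```text
tip front [386. 270.] scene [306. 461.]
tip ctr [386. 299.] scene [303. 468.]
band lo [386. 369.] scene [299. 360.]
band hi [386. 409.] scene [297. 328.]
hole [386. 424.] scene [296. 352.]
clock 11.25 tcp [ 0.4954 -0.1466  0.2104] shift [ 0.0004  0.0002 -0.    ] turn [ 0.0002 -0.0007  0.0008] gap 0.02098518864930383 F [-0.22 -0.01 -1.93]
[294. 373.]
[293. 357.]
[292. 341.]
```

View pics/cw.png

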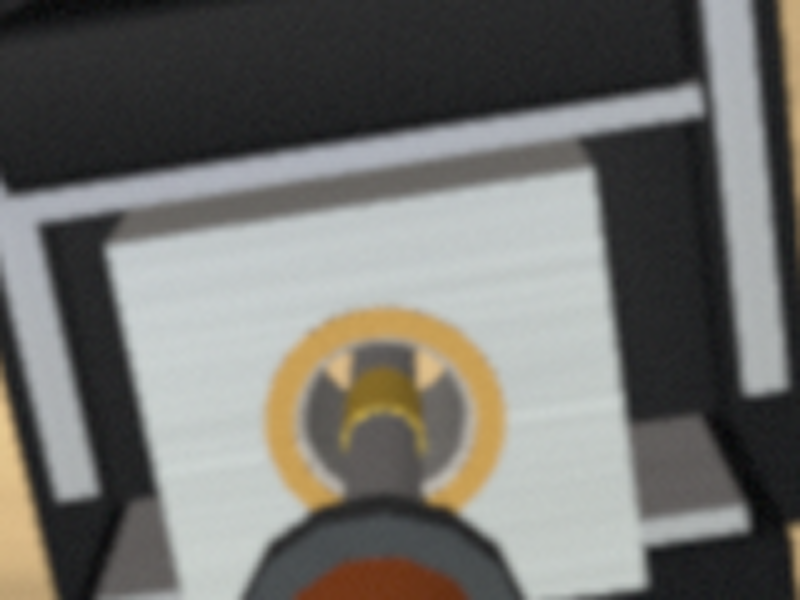

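View pics/cs.png

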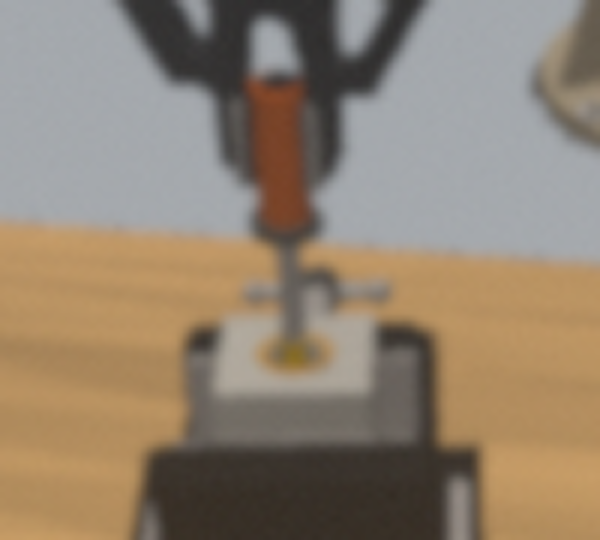

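The band sits in the mouth. In the wrist crop the ring centre is at (386,421) and the rod at x≈384; in the scene crop the band is at (292,355) inside the ring at (295,352). I'll hold briefly, check it's at rest, then hand in.

Call:
step_arm:
  moves:
    - [[0,0,0,0,0,0,0],[0,0,0,0,0,0,0],[0,0,0,0,0,0,0],[0,0,0,0,0,0,0]]

```text
clock: 11.65
tcp_pos: [0.4954, -0.1466, 0.2105]
orientation: [-0.5, 0.5, -0.5, -0.5]
wrist_force: [0.6, -0.6, -0.5]
finger_gap: 0.0208
```

```bash
python3 go.py .4954 -.1466 .2104 90; python3 -c "
from h import *
print(env.get_state()['qvel'].round(4)); print(env.hand_in())"
```

```text
clock 11.65 tcp [ 0.4954 -0.1466  0.2105] shift [0.0001 0.     0.    ] turn [ 0.0001 -0.0007  0.0009] gap 0.020815675965997846 F [ 0.58 -0.62 -0.54]
[-0.0004  0.001  -0.0012  0.0004  0.0007  0.0015]
the job is handed in; nothing more can be done
None
```

I lifted the probe off the forked hook with a 50 N grip and raised its tip above the fork. I then carried it to the vise and lowered the rod until the yellow band was level with the mouth of the hole. The job was handed in at 11.65 s, still holding the probe; the simulator gave no verdict.

**Last checks:**
- **Centring:** the wrist and scene pictures put the rod within about 1 mm of the hole's axis.
- **Band height:** the band's middle was at the mouth to within about 1 mm, going by where it should appear in both pictures.
- **Upright and at rest:** the tool was within 0.001 rad of vertical, and the joints were still.
- **Contact:** the wrist force readings and the pictures showed no sign of the probe touching the vise.

**Not fully checked:**
- **Top camera:** the arm hid the hole in the one top picture I took there, so only the wrist and scene cameras confirmed the final position.
- **Bystanders:** I did not measure them again at the end. The arm's path stayed well above them.

No check failed. The views differed from each other by at most about 1 mm.

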